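Bring the round-well tubs to the front corners of the pantry tray

TASK

Put the pantry sorting tray in order: by sliding tubs into the one empty place as needed, bring the two tubs with round wells into the two corners of the front row (the row nearest the robot), pushed properly into their corner places. Never lift or tip a tub out of the tray - shift them only by sliding on the tray's floor - and leave the jars, ramekin and funnel round the tray where they are.

Things in the scene. Friction and masses are not known exactly. Their poses are not given: they have to be found in the camera images.
- tray: Grey tray fixed to the shelf, 202 (its x) x 297 mm (y) outside, walls 6 thick, 40 high, floor 6 thick. Origin: centre of its underside. x points away from the robot, y to its left (turned up to 20 degrees). Six places of 95 x 95 mm, no ribs between: centres at x -47.5 (front row, nearest the robot) and +47.5 mm (back row), y +95, 0, -95 mm. One, in the front row, starts empty.
- front_left (a point): Centre of the tray's front left corner place (left as seen from the robot), on the tray's floor, 6 mm above the shelf. A tub in its place has about 7 mm of play to its neighbours (a tub left short of its place blocks the next); tubs rest by their weight and stay where they are left; push them low in the well, as pressing on the rim may tip them.
- front_right (a point): Centre of the tray's front right corner place (right as seen from the robot), on the tray's floor, 6 mm above the shelf. A paper liner (look only) is stuck in the place that starts empty; tubs slide over it.
- plain_a_center (a point): Ceramic tub, 88 x 88 mm outside with rounded corners, 40 mm high, 0.2 to 0.45 kg, open on top; its well is a plain square, 76 x 76 mm, with floor 7 mm above the underside (33 mm deep). Point at the tub's centre, half-way up (20 mm above its underside); z up. The three square-well tubs are interchangeable.
- plain_b_center (a point): Ceramic tub, 88 x 88 mm outside with rounded corners, 40 mm high, 0.2 to 0.45 kg, open on top; its well is a plain square, 76 x 76 mm, with floor 7 mm above the underside (33 mm deep). Point at the tub's centre, half-way up (20 mm above its underside); z up. The three square-well tubs are interchangeable.
- round_a_center (a point): Ceramic tub, 88 x 88 mm outside with rounded corners, 40 mm high, 0.2 to 0.45 kg, open on top; its well is round, 74 mm in diameter, 33 mm deep, floor 7 mm above the underside. Point at the tub's centre, half-way up (20 mm above its underside); z up. The two round-well tubs are interchangeable.
- round_b_center (a point): Ceramic tub, 88 x 88 mm outside with rounded corners, 40 mm high, 0.2 to 0.45 kg, open on top; its well is round, 74 mm in diameter, 33 mm deep, floor 7 mm above the underside. Point at the tub's centre, half-way up (20 mm above its underside); z up. The two round-well tubs are interchangeable.
- plain_c_center (a point): Ceramic tub, 88 x 88 mm outside with rounded corners, 40 mm high, 0.2 to 0.45 kg, open on top; its well is a plain square, 76 x 76 mm, with floor 7 mm above the underside (33 mm deep). Point at the tub's centre, half-way up (20 mm above its underside); z up. The three square-well tubs are interchangeable.
- dulce_jar_mid (a point): Bystander, loose, fragile: dulce de leche jar of amber glass, 80 mm in diameter, 95 mm high, standing upright some 20 to 65 mm outside the tray's wall. Point on its axis, 47.5 mm above the shelf. The four bystanders change places among the tray's left, right, back left and front right sides.
- spice_jar_mid (a point): Bystander, loose: clear glass spice jar with a dark cap, 54 mm in diameter, 90 mm high, upright close outside the tray. Point on its axis, 45 mm above the shelf.
- ramekin_mid (a point): Bystander, loose: round terracotta ramekin, 82 mm in diameter, 48 mm high, close outside the tray. Point on its axis, 24 mm above the shelf.
- funnel_mid (a point): Bystander, loose, light: clear plastic funnel standing mouth down, 80 mm in diameter, 90 mm high, close outside the tray. Point on its axis, 45 mm above the shelf.
Mind the look-alikes: they are no part of the job. What is shaped like the part that bears plain_b_center but green or turquoise is not meant.

How it is judged:
At the end, for the whole second after the job is handed in: One round-well tub in the front left place and the other in the front right place, each centre within 12 mm of the place's centre along both tray directions; all five tubs flat on the tray floor (under 4 mm up, under 0.05 rad tilt); no bystander moved over 20 mm (((x of round_a_center in the frame of tray between -0.0595 and -0.0355 m and y of round_a_center in the frame of tray between 0.083 and 0.107 m and x of round_b_center in the frame of tray between -0.0595 and -0.0355 m and y of round_b_center in the frame of tray between -0.107 and -0.083 m) or (x of round_a_center in the frame of tray between -0.0595 and -0.0355 m and y of round_a_center in the frame of tray between -0.107 and -0.083 m and x of round_b_center in the frame of tray between -0.0595 and -0.0355 m and y of round_b_center in the frame of tray between 0.083 and 0.107 m)) and z of each of plain_a_center, plain_b_center, round_a_center, round_b_center, plain_c_center in the frame of tray below 0.03 m and angle between each of plain_a_center, plain_b_center, round_a_center, round_b_center, plain_c_center's own z axis and vertical below 0.05 rad); the robot touches nothing.
It fails at once if a tub is lifted off the tray's floor (more than 15 mm) or tipped up (more than 0.3 rad) (z of any of plain_a_center, plain_b_center, round_a_center, round_b_center, plain_c_center in the frame of tray above 0.041 m or angle between any of plain_a_center, plain_b_center, round_a_center, round_b_center, plain_c_center's own z axis and vertical above 0.3 rad).
It fails at once if a jar, the ramekin or the funnel is moved more than 20 mm or tipped (distance of any of dulce_jar_mid, spice_jar_mid, ramekin_mid, funnel_mid from where it was at the start of the episode above 0.02 m or angle between any of dulce_jar_mid, spice_jar_mid, ramekin_mid, funnel_mid's own z axis and vertical above 0.3 rad).
It also fails if it takes over 72 s, if anything falls off the work surface, if the arm or the gripper's body presses on something with over 40 N, if the wrist force passes 120 N, or if a joint passes its speed limit or range.

ROBOT

A 6-joint arm with a two-finger parallel gripper is mounted at the origin on the work surface. World frame = base frame: x ahead of the robot, y to its left, z up, the work surface at z = 0. Lengths are in m, angles in rad, forces in N, time in s.
With the tool pointing down it reaches from about 0.35 to 0.775 m from the base axis. Payload 7.3 kg.
Tool frame: the origin (TCP) lies midway between the tips of the shut fingers; the grasp point (between the pads) lies 19 mm behind it; x points along the fingers, z is the direction in which the jaws open and shut, and the axes are right-handed (so a half turn about x gives the same grasp; the last joint's range is limited). The gripper opens to 92 mm and grips with 3 to 60 N. Pads are 19 mm wide; open, the fingers measure 130 mm over their backs; the gripper's body (75 mm by 190 mm) begins 47 mm behind the grasp point.
Start: joints at [-1.318, 0.342, 1.524, -0, 1.275, -0.146], TCP at [0.204, -0.484, 0.227] pointing down, gripper open.
Joint ranges: [-2.53, 2.53], [-0.77, 2.02], [0.04, 2.7], [-1, 4.14], [0.28, 2.66], [-3.11, 3.11]. Speed limits (rad/s): [2.57, 2.57, 3.14, 3.14, 3.14, 3.14].

INTERFACE

Orientations are given as [roll, pitch, yaw] about the fixed x, y, z axes, in that order (R = Rz(yaw) Ry(pitch) Rx(roll)).
In Python, from cell import observe, cams, robot gives the robot as it stands.
- The arm moves only by the tool jog_arm, never from a script. Its argument "plan" is one flat list of numbers, 7 for each row, row after row: the turn, a rotation vector about the tool's x, y, z in degrees, then the shift along the tool's x, y, z in cm, then the opening, from -1 (shut) to 1 (fully open). In form: [ax, ay, az, x, y, z, jaw, ax, ay, az, x, y, z, jaw, ...]. A call has 1 to 10 rows; each row is the pose to reach, as a shift and turn from the pose commanded when the call began, along the tool's axes at that moment; what a row does not reach only later rows make up. A row lasts 1/10 s, in which the tool goes at most 50 mm and 8.59 degrees, less where a joint would pass 70% of its speed; a pose out of reach is approached as far as the arm can. A call with a gripper value outside its range is refused whole. The fingers move at their own pace and stop on an object; "newtons" is the grip in N (left out, the last holds). Time passes only in rows, so rows that repeat a pose let the fingers close. It gives the time, the measured TCP pose, the force and the opening at its end, in the units of the state.
- observe(): the state, without advancing time (a new reading comes with each control period).
- cams.read_camera(name): name is "side" or "top"; returns a dict with "image" (384x512x3 uint8, red, green, blue), "fov_y" (degrees; the focal length in pixels is half the picture's height over the tangent of half this angle, whatever the lens; pixels are square), "cx", "cy" (the principal point, pixels), "T" (4x4, takes a point from camera to world coordinates). Camera axes: x right, y down, z forward; pixel columns grow to the right and rows downward; lengths in m; the calibration is good to about 2 mm. A picture is of the moment at which its call begins. There is no depth.
- robot.hand_in(): hands the job in, once; it reports no verdict.
The state is a dict: "time": time; "qpos": joint angles; "qvel": joint speeds; "joint_efforts": joint torques, N m; "tool_pos": TCP position; "tool_rot": TCP orientation; "contact_force": force on the tool from outside, world axes, zero at the start; "torque": the same for the moment, N m; "opening": finger opening in m.
Only numpy, scipy, OpenCV 4.12 (cv2) and the standard library are available. Lean on these libraries where they do the work, as an engineer would, in place of code of your own. Each camera call takes 0.05 s, during which the arm holds its last target.

## Working session

There is one attempt and no reset: what is moved stays moved. The work goes in short steps, Python scripts to look and compute and a tool call to move; the robot and the scene stay as the last step left them, time stands still between calls to the robot, and variables do not carry over. Pictures are saved under pics/ and viewed, and the job is handed in when it is done.

Besides the shell and the picture viewer there is one more tool, called by a JSON object that holds its "api" and its "payload". jog_arm: Moves the arm, as the interface text tells. Its arguments: {"type":"object","properties":{"plan":{"type":"array"},"newtons":{"type":"number"}},"required":["plan"]}

```bash
mkdir -p pics; ls; cat > h.py <<'E'
import numpy as np, cv2
from cell import observe, cams, robot
def snap(name,fn,crop=None,s=1):
    d=cams.read_camera(name); im=cv2.cvtColor(d["image"],cv2.COLOR_RGB2BGR)
    np.save(f"pics/{fn}.npy",d["image"])
    if crop: 
        a,b,c,e=crop; im=im[b:e,a:c]
    im=cv2.resize(im,None,fx=s,fy=s,interpolation=cv2.INTER_CUBIC); cv2.imwrite(f"pics/{fn}.png",im); return d
def f(d): return d["image"].shape[0]/2/np.tan(np.radians(d["fov_y"])/2)
def ray(d,u,v,z):
    F=f(d);r=d["T"][:3,:3]@np.array([(u-d["cx"])/F,(v-d["cy"])/F,1]);o=d["T"][:3,3]
    return o+r*(z-o[2])/r[2]
def proj(d,p):
    q=np.linalg.inv(d["T"])@np.append(p,1);F=f(d);return np.array([F*q[0]/q[2]+d["cx"],F*q[1]/q[2]+d["cy"]])
E
python3 - <<'E'
from h import *
d=snap("top","t0",s=1.5); print({k:d[k] for k in d if k!="image"})
d=snap("side","s0",s=1.5);print({k:d[k] for k in d if k!="image"})
print(observe())
E
```

```text
pics
{'fov_y': 42.44765816724658, 'cx': 266.7744415398384, 'cy': 197.61151233636298, 'T': array([[-0.02378335, -0.99644669,  0.08079815,  0.46396141],
       [-0.9996986 ,  0.02419722,  0.00414688,  0.00611728],
       [-0.00608723, -0.08067517, -0.99672186,  1.02410189],
       [ 0.        ,  0.        ,  0.        ,  1.        ]])}
{'fov_y': 44.91327883023658, 'cx': 258.8921221585604, 'cy': 189.3198205004639, 'T': array([[ 0.99980957, -0.00236519,  0.01937088,  0.53799006],
       [-0.01628529, -0.64805108,  0.76142274, -0.68409353],
       [ 0.01075241, -0.7615932 , -0.64796619,  0.69189921],
       [ 0.        ,  0.        ,  0.        ,  1.        ]])}
{'time': 0.1, 'qpos': array([-1.31798643e+00,  3.42676528e-01,  1.52489853e+00, -1.04442474e-05,
        1.27538197e+00, -1.46017704e-01]), 'qvel': array([ 0.000586  , -0.00486626, -0.00264319,  0.00077655,  0.00062872,
        0.00071406]), 'joint_efforts': array([ 2.27776887e-03, -4.32004702e+01, -2.44694102e+01,  7.19294348e-02,
        5.25986427e-02, -5.34406422e-05]), 'tool_pos': array([ 0.20379872, -0.48345261,  0.22611028]), 'tool_rot': array([3.00289513, 1.56943191, 1.83092944]), 'contact_force': array([-0.9381513 ,  0.80113225, -0.2610172 ]), 'torque': array([-0.00458459, -0.03497126,  0.06243123]), 'opening': 0.09176714746467778}
```

View pics/t0.png

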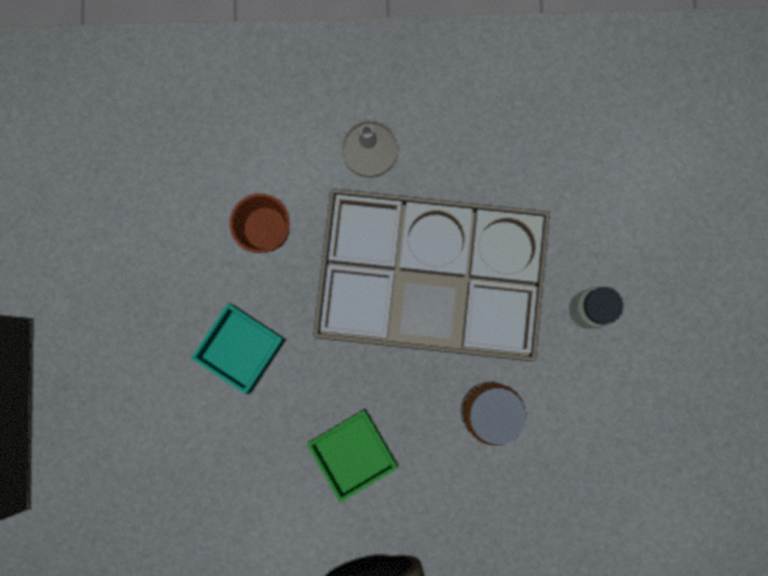

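View pics/s0.png

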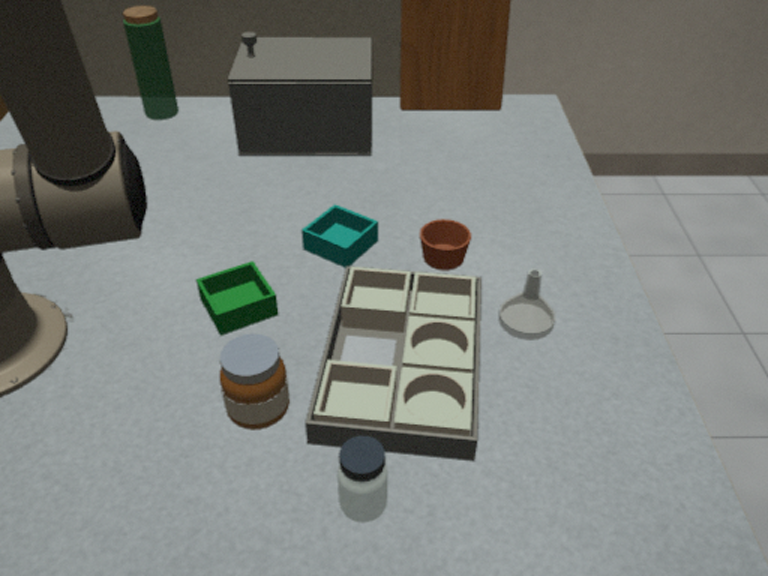

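```bash
python3 - <<'E'
from h import *
im=cv2.cvtColor(np.load("pics/t0.npy"),cv2.COLOR_RGB2BGR)
cv2.imwrite("pics/t0c.png",cv2.resize(im[115:250,200:380],None,fx=4.4,fy=4.4,interpolation=cv2.INTER_CUBIC))
E
```

```text
(no output)
```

View pics/t0c.png

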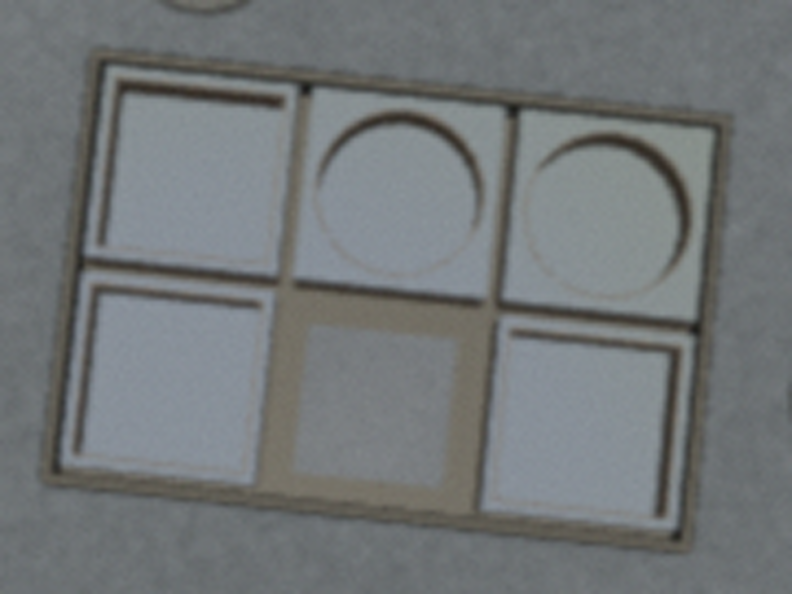

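```bash
cat >> h.py <<'E'
def fit(src,dst):
    a=np.array(src);b=np.array(dst);ac=a-a.mean(0);bc=b-b.mean(0)
    th=np.arctan2((ac[:,0]*bc[:,1]-ac[:,1]*bc[:,0]).sum(),(ac*bc).sum());R=np.array([[np.cos(th),-np.sin(th)],[np.sin(th),np.cos(th)]])
    t=b.mean(0)-R@a.mean(0);return th,t,(a@R.T+t)-b
E
python3 - <<'E'
from h import *
d=cams.read_camera("top"); s=cams.read_camera("side")
c=lambda u,v:(200+(u+.5)/4.4-.5,115+(v+.5)/4.4-.5)
co=[ray(d,*c(*p),.04)[:2] for p in [(96,50),(731,118),(689,550),(41,482)]]
th,t,e=fit([(.101,.1485),(.101,-.1485),(-.101,-.1485),(-.101,.1485)],co)
print(np.degrees(th),t,e*1000)
R=np.array([[np.cos(th),-np.sin(th)],[np.sin(th),np.cos(th)]])
tl=lambda p:(R.T@(p[:2]-t)*1000).round(1)
for n,p,z in [("ramekin top",(260.5,223),.048),("funnel base",(370,149),.0),("spice cap",(603,305),.09),("dulce cap",(497.5,416),.095)]:
    w=ray(d,p[0]/1.5,p[1]/1.5,z);print(n,w.round(3),tl(w), proj(s,w)*1.5)
# well bounds
for n,p in [("P1tub",[(104,68),(300,88),(278,278),(84,258)]),("Ra",[(308,90),(510,108),(492,300),(293,280)])]:
    w=np.mean([ray(d,*c(*q),.046) for q in p],0);print(n,tl(w))
# side check: tray corners
print([ (proj(s,np.append(R@np.array(q)+t,.04))*1.5).round() for q in [(.101,.1485),(.101,-.1485),(-.101,-.1485),(-.101,.1485)]])
np.savez("tray.npz",th=th,t=t,R=R)
E
```

```text
-7.6292170114061735 [ 0.57327087 -0.03291796] [[ 1.85944305  2.44973012]
 [ 1.32826473 -1.83109537]
 [-2.52010106 -1.7574266 ]
 [-0.66760672  1.13879185]]
ramekin top [0.646 0.194 0.048] [ 41.7 234.5] [443.75133449 233.46360104]
funnel base [0.756 0.048 0.   ] [170.6 104.4] [525.55255776 319.90107079]
spice cap [ 0.523 -0.245  0.09 ] [ -22.  -217.3] [360.44144333 451.58300499]
dulce cap [ 0.388 -0.107  0.095] [-174.1  -98.2] [247.71780287 352.5811719 ]
P1tub [46.7 95.3]
Ra [47.1 -0.2]
[array([480., 275.]), array([476., 440.]), array([303., 422.]), array([345., 264.])]
```

```bash
python3 - <<'E'
from h import *
z=np.load("tray.npz");R=z["R"];t=z["t"]
s=cams.read_camera("side")
im=cv2.cvtColor(s["image"],cv2.COLOR_RGB2BGR);K=4
im=cv2.resize(im[170:310,190:350],None,fx=K,fy=K,interpolation=cv2.INTER_CUBIC)
for h,x,y,col in [(.04,.101,.1485,(0,0,255)),(.0,.101,.1485,(255,0,0))]:
    P=[((proj(s,np.append(R@np.array(q)+t,h))-[190,170]+.5)*K) for q in [(x,y),(x,-y),(-x,-y),(-x,y)]]
    cv2.polylines(im,[np.int32(P)],True,col,1)
cv2.imwrite("pics/s0c.png",im)
E
```

```text
(no output)
```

View pics/s0c.png

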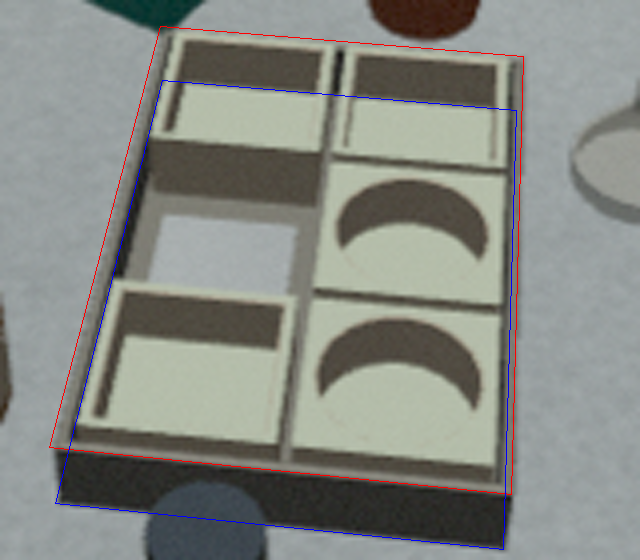

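```bash
cat >> h.py <<'E'
from scipy.spatial.transform import Rotation as Ro
def goal(x,y,z,flip=False):
    "print rotvec deg and shift cm from present measured pose to tray-frame pose"
    n=np.load("tray.npz");o=observe();R0=Ro.from_euler("xyz",o["tool_rot"]).as_matrix()
    tx=np.append(n["R"][:,0],0);ty=np.append(n["R"][:,1],0);
    if flip: tx,ty=-tx,-ty
    G=np.stack([[0,0,-1],-tx,ty],1).astype(float)
    p=np.append(n["R"]@np.array([x,y])/1000+n["t"],z/1000)
    print("rot",np.degrees(Ro.from_matrix(R0.T@G).as_rotvec()).round(2),"shift",(R0.T@(p-o["tool_pos"])*100).round(2),"q",o["qpos"].round(2),"t",o["time"])
def tl():
    n=np.load("tray.npz");o=observe();p=o["tool_pos"];print(np.append(n["R"].T@(p[:2]-n["t"]),p[2])*1000//.1/10,"F",o["contact_force"].round(1),"open",round(o["opening"]*1000,1),"t",round(o["time"],2))
E
python3 -c "
from h import *
tl();goal(47.5,0,120);goal(47.5,0,120,True)"
```

```text
[-306.4 -495.8  226.4] F [0.1 0.6 0.1] open 92.1 t 0.25
rot [-1.4952e+02 -0.0000e+00 -5.0000e-02] shift [ 10.67  55.64 -24.77] q [-1.32  0.34  1.52  0.    1.28 -0.15] t 0.25
rot [30.48 -0.04  0.  ] shift [ 10.67  55.64 -24.77] q [-1.32  0.34  1.52  0.    1.28 -0.15] t 0.25
```

{"api": "jog_arm", "payload": {"plan": [7,0,0,3,5,-2.2,-0.8,15,0,0,4,10,-4.4,-0.8,22,0,0,5,15,-6.7,-0.8,30.48,0,0,6,20,-9,-0.8,30.48,0,0,7,25,-11,-0.8,30.48,0,0,7,30,-13.4,-0.8,30.48,0,0,7,35,-15.6,-0.8,30.48,0,0,7,40,-17.8,-0.8,30.48,0,0,7,45,-20,-0.8,30.48,0,0,7,50,-22.3,-0.8], "newtons": 10}}

```text
time: 1.25
tool_pos: [0.5345, -0.1305, 0.157]
tool_rot: [0.282, 1.571, -1.422]
contact_force: [0.8, -1.2, -0.2]
opening: 0.0161
```

```bash
python3 -c "
from h import *
tl();goal(47.5,0,80,True)"
```

```text
[ -25.5 -101.9  156.9] F [ 0.8 -1.2 -0.2] open 16.1 t 1.25
rot [ 0.01  0.01 -0.  ] shift [  7.7    7.3  -10.18] q [-0.38  0.45  1.56 -0.    1.13  1.33] t 1.25
```

{"api": "jog_arm", "payload": {"plan": [0,0,0,2,2,-3,-0.8,0,0,0,4,5,-6,-0.8,0,0,0,6,7,-10,-0.8,0,0,0,6,7,-10,-0.8,0,0,0,6,7,-10,-0.8]}}

```text
time: 1.75
tool_pos: [0.6157, -0.0415, 0.0959]
tool_rot: [-1.444, 1.569, 3.138]
contact_force: [0.3, -0.3, 0.3]
opening: 0.0092
```

```bash
python3 -c "
from h import *
tl();goal(47.5,0,28,True);snap('top','t1',s=1.5);snap('side','s1',s=1.5)"
```

```text
[43.2 -2.9 95.8] F [ 0.3 -0.3  0.3] open 9.2 t 1.75
rot [0.13 0.02 0.12] shift [ 6.79  0.44 -0.29] q [-0.19  0.63  1.42 -0.    1.09  1.51] t 1.75
```

View pics/t1.png

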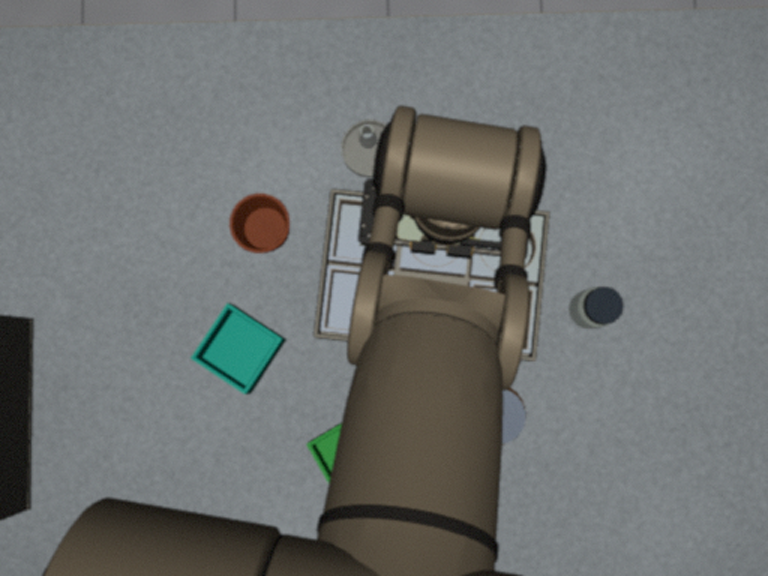

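View pics/s1.png

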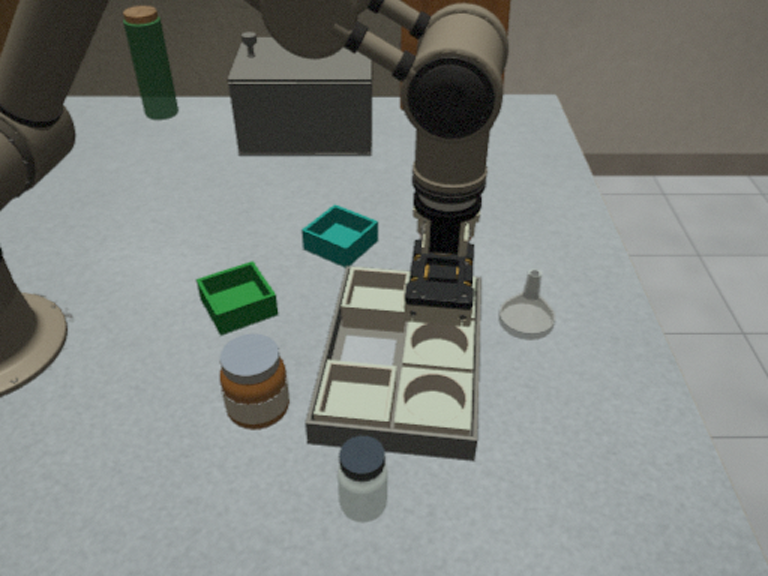

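{"api": "jog_arm", "payload": {"plan": [0,0,0,3.5,0.4,-0.3,-0.8,0,0,0,6.8,0.4,-0.3,-0.8,0,0,0,6.8,0.4,-0.3,-0.8,0,0,0,6.8,0.4,-0.3,-0.13,0,0,0,6.8,0.4,-0.3,-0.13,0,0,0,6.8,0.4,-0.3,-0.13,0,0,0,6.8,0.4,-0.3,-0.13,0,0,0,6.8,0.4,-0.3,-0.13], "newtons": 10}}

```text
time: 2.65
tool_pos: [0.6212, -0.0394, 0.0304]
tool_rot: [1.935, 1.568, 0.231]
contact_force: [0.7, 5.1, 4.0]
opening: 0.0391
```

```bash
python3 -c "
from h import *
tl();goal(-48.5,0,28,True);snap('side','s2',(190,120,370,300),4)"
```

```text
[48.4 -0.1 30.3] F [0.7 5.1 4. ] open 39.1 t 2.65
rot [-0.01 -0.05 -0.14] shift [ 0.22 -9.69 -0.  ] q [-0.19  0.72  1.46  0.    0.96  1.52] t 2.65
```

View pics/s2.png

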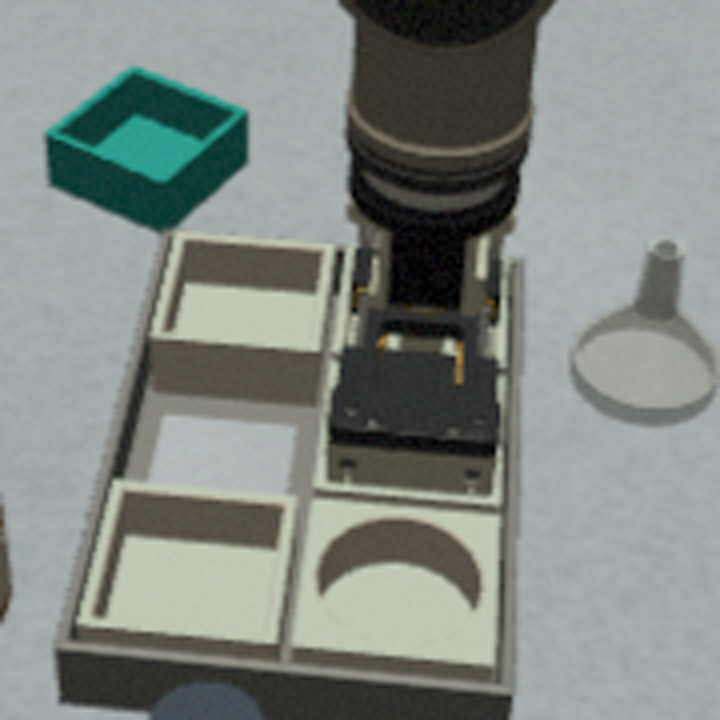

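{"api": "jog_arm", "payload": {"plan": [0,0,0,0,-1,0,-0.13,0,0,0,0,-2.5,0,-0.13,0,0,0,0,-4,0,-0.13,0,0,0,0,-5.5,0,-0.13,0,0,0,0,-7,0,-0.13,0,0,0,0,-8.5,0,-0.13,0,0,0,0,-9.6,0,-0.13,0,0,0,0,-9.6,0,-0.13,0,0,0,0,-9.6,0,-0.13]}}

```text
time: 3.6
tool_pos: [0.5253, -0.0274, 0.0291]
tool_rot: [-0.616, 1.57, -2.32]
contact_force: [-1.0, -0.1, -0.3]
opening: 0.0397
```

```bash
python3 -c "
from h import *
tl();goal(-48.5,0,28,True);snap('side','s3',(190,120,370,300),4)"
```

```text
[-48.3  -0.9  29.1] F [-1.  -0.1 -0.3] open 39.7 t 3.6
rot [0.   0.01 0.01] shift [ 0.11 -0.02 -0.09] q [-0.2   0.59  1.75 -0.    0.8   1.51] t 3.6
```

View pics/s3.png

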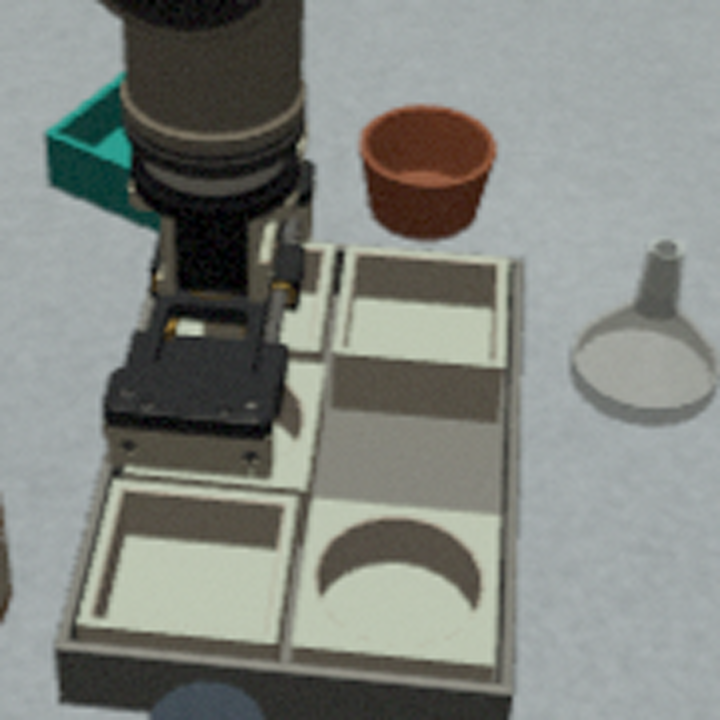

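{"api": "jog_arm", "payload": {"plan": [0,0,0,0,-0.4,0,-0.13,0,0,0,0,-0.7,0,-0.13,0,0,0,0,-0.7,0,-0.13]}}

```text
time: 3.95
tool_pos: [0.5183, -0.0264, 0.029]
tool_rot: [0.851, 1.57, -0.853]
contact_force: [1.5, -0.3, -0.5]
opening: 0.0399
```

```bash
python3 -c "
from h import *
tl();snap('side','s4',(190,120,370,300),4)"
```

```text
[-55.4  -0.9  28.9] F [ 1.5 -0.3 -0.5] open 39.9 t 3.95
```

View pics/s4.png

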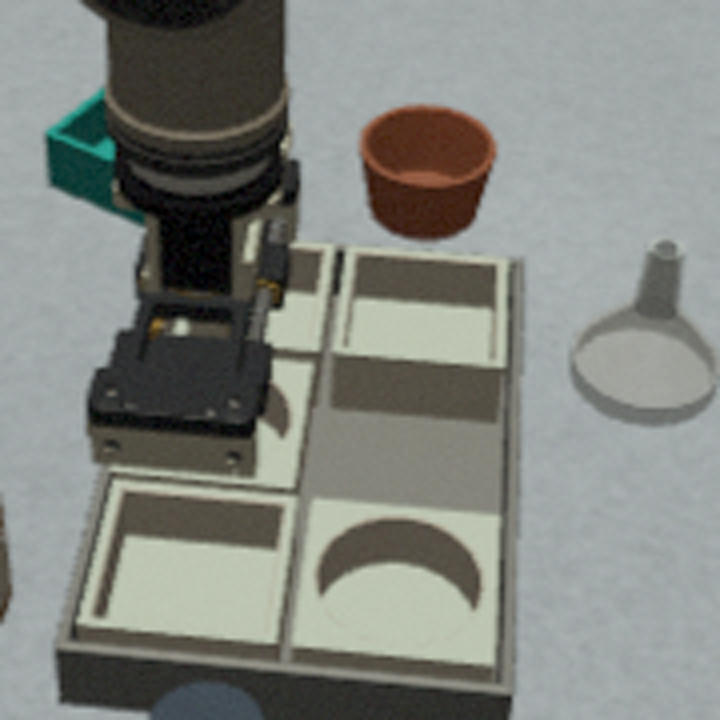

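{"api": "jog_arm", "payload": {"plan": [0,0,0,0,0.5,0,-0.7,0,0,0,0,0.5,0,-0.7,0,0,0,-2,0.5,0,-0.7,0,0,0,-4,0.5,0,-0.7,0,0,0,-4,4,-3.3,-0.7,0,0,0,-4,7,-6.6,-0.7,0,0,0,-4,10.2,-9.6,-0.7,0,0,0,-4,10.2,-9.6,-0.7,0,0,0,-4,10.2,-9.6,-0.7]}}

```text
time: 4.9
tool_pos: [0.6317, 0.0559, 0.068]
tool_rot: [-1.323, 1.569, -3.025]
contact_force: [-0.8, -0.1, 0.0]
opening: 0.0136
```

```bash
python3 -c "
from h import *
tl();goal(47.5,95,26,True);"
```

```text
[46.  95.7 68. ] F [-0.8 -0.1  0. ] open 13.6 t 4.9
rot [0.09 0.03 0.11] shift [4.2  0.15 0.08] q [-0.03  0.69  1.39 -0.    1.06  1.67] t 4.9
```

{"api": "jog_arm", "payload": {"plan": [0,0,0,2,0.1,0,-0.7,0,0,0,4,0.1,0,-0.7,0,0,0,4,0.1,0,-0.7,0,0,0,4,0.1,0,0.1,0,0,0,4,0.1,0,0.1,0,0,0,4,0.1,0,0.1,0,0,0,4,0.1,0,0.1,0,0,0,4,0.1,0,0.1]}}

```text
time: 5.7
tool_pos: [0.6336, 0.0554, 0.0299]
tool_rot: [1.771, 1.569, 0.068]
contact_force: [0.7, 1.3, 4.0]
opening: 0.0427
```

```bash
python3 -c "
from h import *
tl();goal(49,0,28,True)"
```

```text
[48.  95.5 29.9] F [0.7 1.3 4. ] open 42.7 t 5.7
rot [ 0.01 -0.02 -0.09] shift [0.19 0.09 9.55] q [-0.03  0.74  1.42  0.    0.98  1.67] t 5.7
```

{"api": "jog_arm", "payload": {"plan": [0,0,0,0,0,1,0.1,0,0,0,0,0,2.5,0.1,0,0,0,0,0,4,0.1,0,0,0,0,0,5.5,0.1,0,0,0,0,0,7,0.1,0,0,0,0,0,8.5,0.1,0,0,0,0,0,9.5,0.1,0,0,0,0,0,9.6,0.1,0,0,0,0,0,9.6,0.1]}}

```text
time: 6.6
tool_pos: [0.6209, -0.0406, 0.0298]
tool_rot: [1.221, 1.569, -0.483]
contact_force: [-0.4, 1.0, 4.2]
opening: 0.0426
```

```bash
python3 -c "
from h import *
tl();snap('side','s5',(190,120,370,300),4)"
```

```text
[48.2 -1.3 29.8] F [-0.4  1.   4.2] open 42.6 t 6.6
```

View pics/s5.png

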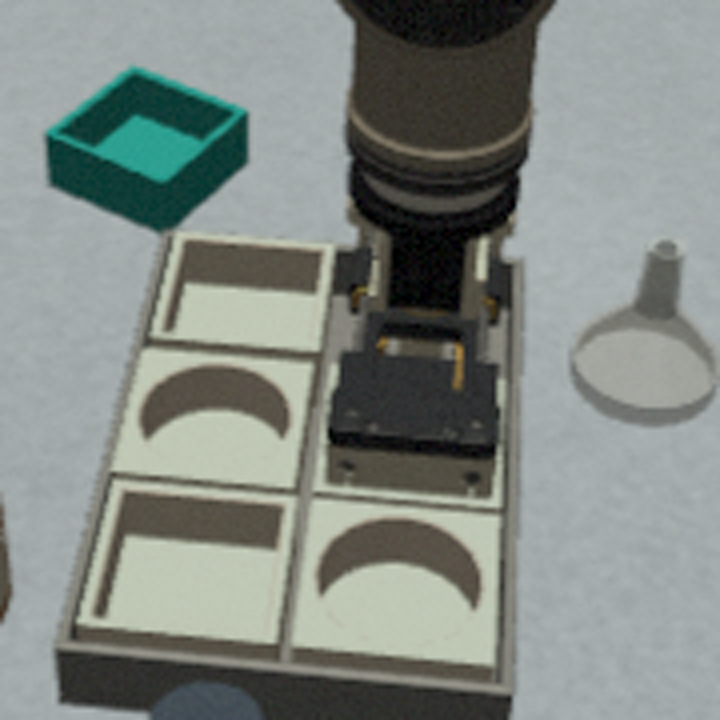

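{"api": "jog_arm", "payload": {"plan": [0,0,0,0,0,0,-0.5,0,0,0,0,0,0,-0.5,0,0,0,-2,0,0,-0.5,0,0,0,-4,0,0,-0.5,0,0,0,-4,-3.2,-3.2,-0.5,0,0,0,-4,-6.4,-6.4,-0.5,0,0,0,-4,-9.6,-9.6,-0.5,0,0,0,-4,-9.6,-9.6,-0.5,0,0,0,-4,-9.6,-9.6,-0.5]}}

```text
time: 7.55
tool_pos: [0.5377, 0.0684, 0.069]
tool_rot: [-0.237, 1.57, -1.939]
contact_force: [0.7, 0.2, -0.0]
opening: 0.0228
```

```bash
python3 -c "
from h import *
tl();goal(-47.5,95,26,True);"
```

```text
[-48.8  95.7  68.9] F [ 0.7  0.2 -0. ] open 22.8 t 7.55
rot [0.12 0.03 0.01] shift [4.3  0.12 0.07] q [-0.01  0.55  1.68 -0.    0.92  1.69] t 7.55
```

Lower, expand, slide to the back.

{"api": "jog_arm", "payload": {"plan": [0,0,0,2,0.1,0.1,-0.5,0,0,0,4,0.1,0.1,-0.5,0,0,0,4,0.1,0.1,-0.5,0,0,0,4,0.1,0.1,0.1,0,0,0,4,0.1,0.1,0.1,0,0,0,4,0.1,0.1,0.1,0,0,0,4,0.1,0.1,0.1,0,0,0,4,0.1,0.1,0.1], "newtons": 12}}

```text
time: 8.35
tool_pos: [0.5397, 0.0666, 0.0299]
tool_rot: [1.587, 1.568, -0.117]
contact_force: [0.0, -0.7, 3.3]
opening: 0.0426
```

{"api": "jog_arm", "payload": {"plan": [0,0,0,0,1,0,0.1,0,0,0,0,2.5,0,0.1,0,0,0,0,4,0,0.1,0,0,0,0,5.5,0,0.1,0,0,0,0,7,0,0.1,0,0,0,0,8.5,0,0.1,0,0,0,0,9.7,0,0.1,0,0,0,0,9.7,0,0.1,0,0,0,0,9.7,0,0.1]}}

```text
time: 9.25
tool_pos: [0.6359, 0.0538, 0.0296]
tool_rot: [1.566, 1.568, -0.138]
contact_force: [1.6, 0.2, 2.5]
opening: 0.0426
```

```bash
python3 -c "
from h import *
tl();snap('side','s6',(190,120,370,300),4)"
```

```text
[50.5 94.2 29.6] F [1.6 0.2 2.5] open 42.6 t 9.25
```

View pics/s6.png

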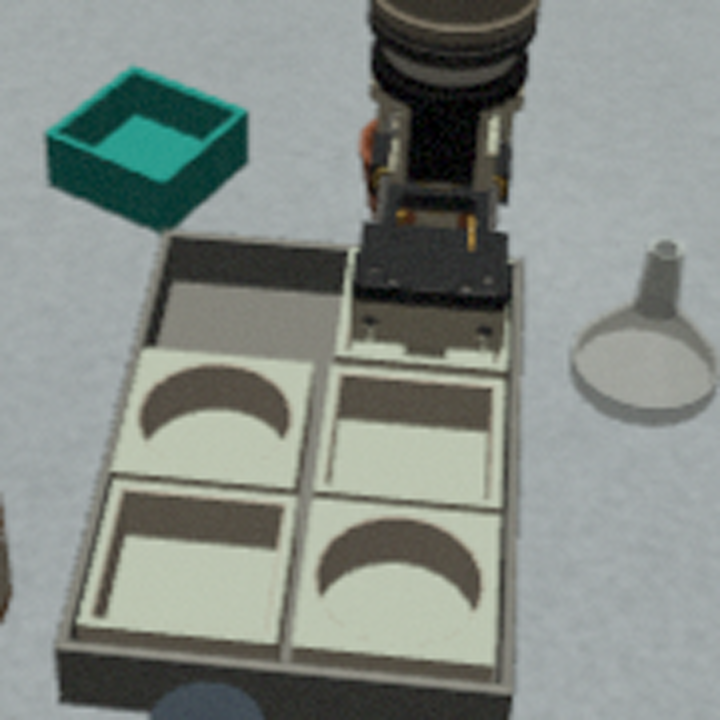

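{"api": "jog_arm", "payload": {"plan": [0,0,0,0,0,0,-0.6,0,0,0,0,0,0,-0.6,0,0,0,-2,0,0,-0.6,0,0,0,-4,0,0,-0.6,0,0,0,-4,-3.3,3.2,-0.6,0,0,0,-4,-6.6,6.4,-0.6,0,0,0,-4,-9.9,9.4,-0.6,0,0,0,-4,-9.9,9.4,-0.6,0,0,0,-4,-9.9,9.4,-0.6]}}

```text
time: 10.2
tool_pos: [0.5234, -0.0265, 0.0689]
tool_rot: [-1.704, 1.569, 2.874]
contact_force: [0.8, 0.2, 0.2]
opening: 0.0184
```

```bash
python3 -c "
from h import *
tl();goal(-49,0,26,True);"
```

```text
[-50.4  -0.3  68.9] F [0.8 0.2 0.2] open 18.4 t 10.2
rot [-0.09 -0.01  0.08] shift [ 4.29  0.14 -0.02] q [-0.2   0.52  1.73  0.    0.89  1.51] t 10.2
```

{"api": "jog_arm", "payload": {"plan": [0,0,0,2,0.1,0,-0.6,0,0,0,4,0.1,0,-0.6,0,0,0,4,0.1,0,-0.6,0,0,0,4,0.1,0,0.1,0,0,0,4,0.1,0,0.1,0,0,0,4,0.1,0,0.1,0,0,0,4,0.1,0,0.1,0,0,0,4,0.1,0,0.1]}}

```text
time: 11.0
tool_pos: [0.5261, -0.0264, 0.0298]
tool_rot: [1.493, 1.569, -0.211]
contact_force: [0.3, -0.1, 4.1]
opening: 0.0407
```

{"api": "jog_arm", "payload": {"plan": [0,0,0,0,0,-1,0.1,0,0,0,0,0,-2.5,0.1,0,0,0,0,0,-4,0.1,0,0,0,0,0,-5.5,0.1,0,0,0,0,0,-7,0.1,0,0,0,0,0,-8.5,0.1,0,0,0,0,0,-9.6,0.1,0,0,0,0,0,-9.6,0.1,0,0,0,0,0,-9.6,0.1]}}

```text
time: 11.9
tool_pos: [0.5388, 0.07, 0.0298]
tool_rot: [2.29, 1.568, 0.586]
contact_force: [1.2, 6.1, 6.2]
opening: 0.0407
```

```bash
python3 -c "
from h import *
tl();snap('side','s7',(190,120,370,300),4)"
```

```text
[-47.9  97.4  29.8] F [1.2 6.1 6.2] open 40.7 t 11.9
```

View pics/s7.png

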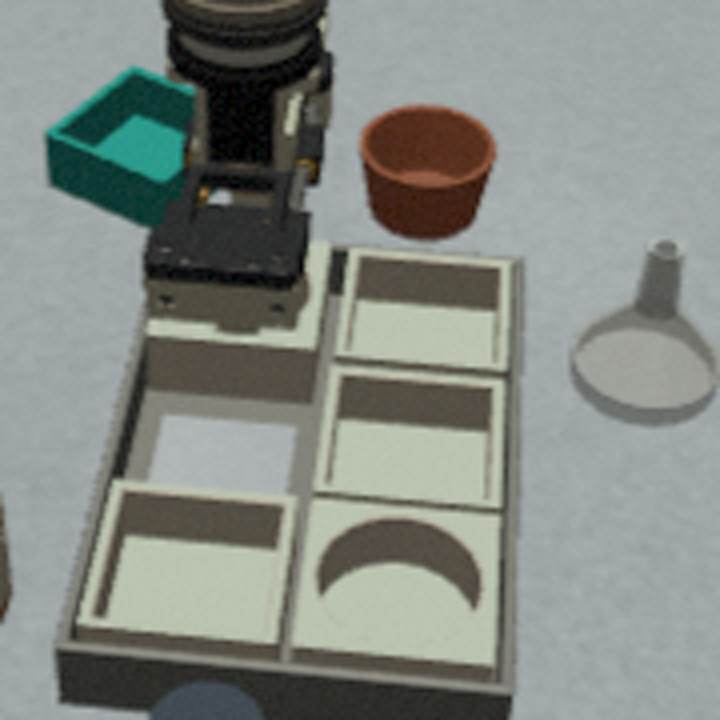

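{"api": "jog_arm", "payload": {"plan": [0,0,0,0,0,0,-0.6,0,0,0,0,0,0,-0.6,0,0,0,-2,0,0,-0.6,0,0,0,-4,0,0,-0.6,0,0,0,-4,0,4,-0.6,0,0,0,-4,0,8.5,-0.6,0,0,0,-4,0,13,-0.6,0,0,0,-4,0,17,-0.6,0,0,0,-4,0,18.9,-0.6,0,0,0,-4,0,18.9,-0.6]}}

```text
time: 12.95
tool_pos: [0.5124, -0.121, 0.0688]
tool_rot: [-1.057, 1.57, -2.764]
contact_force: [-0.1, 0.4, -0.5]
opening: 0.018
```

```bash
python3 -c "
from h import *
tl();goal(-48,-92,29,True);"
```

```text
[-48.7 -95.4  68.7] F [-0.1  0.4 -0.5] open 18.0 t 12.95
rot [-0.23  0.01  0.02] shift [ 3.98  0.07 -0.34] q [-0.38  0.53  1.72 -0.    0.89  1.33] t 12.95
```

{"api": "jog_arm", "payload": {"plan": [0,0,0,0,0.1,-0.3,-0.6,0,0,0,2,0.1,-0.3,-0.6,0,0,0,3.7,0.1,-0.3,-0.6,0,0,0,3.7,0.1,-0.3,-0.3,0,0,0,3.7,0.1,-0.3,0.1,0,0,0,3.7,0.1,-0.3,0.1,0,0,0,3.7,0.1,-0.3,0.1,0,0,0,3.7,0.1,-0.3,0.1]}}

```text
time: 13.75
tool_pos: [0.515, -0.1156, 0.033]
tool_rot: [1.463, 1.569, -0.241]
contact_force: [-0.8, 0.8, 4.2]
opening: 0.0447
```

```bash
python3 -c "
from h import *
tl();snap('side','s8',(190,120,370,320),4)"
```

```text
[-46.8 -89.7  32.9] F [-0.8  0.8  4.2] open 44.7 t 13.75
```

View pics/s8.png

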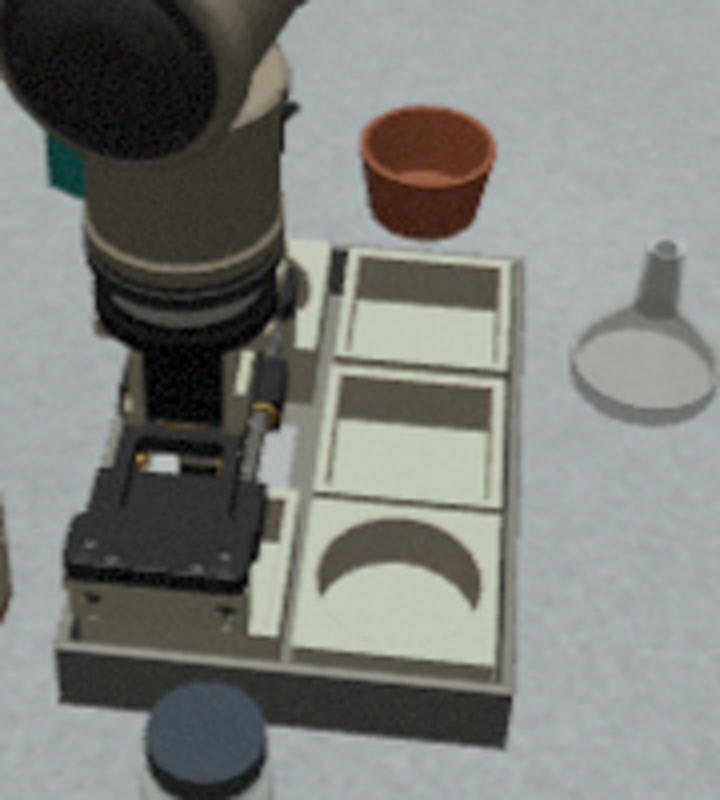

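{"api": "jog_arm", "payload": {"plan": [0,0,0,0,0,-1,0.1,0,0,0,0,0,-2.5,0.1,0,0,0,0,0,-4,0.1,0,0,0,0,0,-5.5,0.1,0,0,0,0,0,-7,0.1,0,0,0,0,0,-8.5,0.1,0,0,0,0,0,-9.3,0.1,0,0,0,0,0,-9.3,0.1,0,0,0,0,0,-9.3,0.1]}}

```text
time: 14.7
tool_pos: [0.5277, -0.0228, 0.033]
tool_rot: [1.821, 1.568, 0.117]
contact_force: [0.3, 2.4, 7.2]
opening: 0.0441
```

```bash
python3 -c "
from h import *
tl();snap('side','s9',(190,120,370,320),4)"
```

```text
[-46.5   3.9  32.9] F [0.3 2.4 7.2] open 44.1 t 14.7
```

View pics/s9.png

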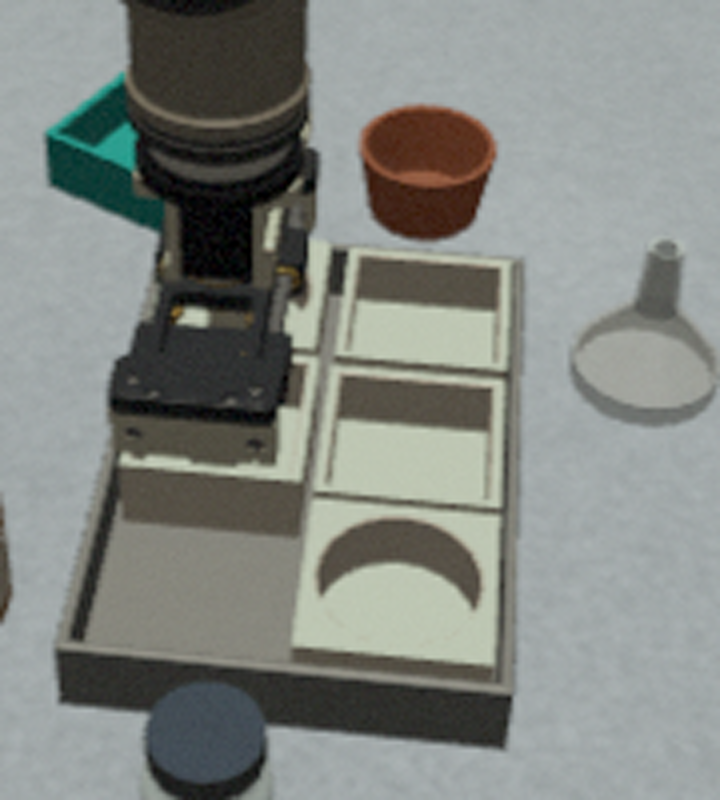

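{"api": "jog_arm", "payload": {"plan": [0,0,0,0,0,0,-0.6,0,0,0,0,0,0,-0.6,0,0,0,-2,0,0,-0.6,0,0,0,-3.6,0,0,-0.6,0,0,0,-3.6,3.2,3.2,-0.6,0,0,0,-3.6,6.4,6.4,-0.6,0,0,0,-3.6,9.5,9.7,-0.6,0,0,0,-3.6,9.5,9.7,-0.6,0,0,0,-3.6,9.5,9.7,-0.6]}}

```text
time: 15.65
tool_pos: [0.6075, -0.1328, 0.0672]
tool_rot: [-1.841, 1.569, 2.737]
contact_force: [-0.1, -0.4, -0.5]
opening: 0.0184
```

{"api": "jog_arm", "payload": {"plan": [0,0,0,2,0,0,-0.6,0,0,0,3.7,0,0,-0.6,0,0,0,3.7,0,0,-0.6,0,0,0,3.7,0,0,0.1,0,0,0,3.7,0,0,0.1,0,0,0,3.7,0,0,0.1,0,0,0,3.7,0,0,0.1,0,0,0,3.7,0,0,0.1]}}

```text
time: 16.45
tool_pos: [0.6085, -0.1322, 0.032]
tool_rot: [1.432, 1.569, -0.272]
contact_force: [-0.4, 0.9, 5.1]
opening: 0.0411
```

```bash
python3 -c "
from h import *
tl();goal(-49,-94,28,True)"
```

```text
[ 48.  -93.8  31.9] F [-0.4  0.9  5.1] open 41.1 t 16.45
rot [-0.    0.01 -0.08] shift [ 0.38 -9.71  0.02] q [-0.34  0.72  1.46  0.    0.96  1.37] t 16.45
```

{"api": "jog_arm", "payload": {"plan": [0,0,0,0,-1,0,0.1,0,0,0,0,-2.5,0,0.1,0,0,0,0,-4,0,0.1,0,0,0,0,-5.5,0,0.1,0,0,0,0,-7,0,0.1,0,0,0,0,-8.5,0,0.1,0,0,0,0,-9.7,0,0.1,0,0,0,0,-9.7,0,0.1,0,0,0,0,-9.7,0,0.1]}}

```text
time: 17.35
tool_pos: [0.5115, -0.1195, 0.0319]
tool_rot: [-1.157, 1.57, -2.861]
contact_force: [-4.7, -0.8, 10.6]
opening: 0.0414
```

```bash
python3 -c "
from h import *
tl();snap('side','s10',(190,120,370,320),4)"
```

```text
[-49.8 -94.1  31.8] F [-4.7 -0.8 10.6] open 41.4 t 17.35
```

View pics/s10.png

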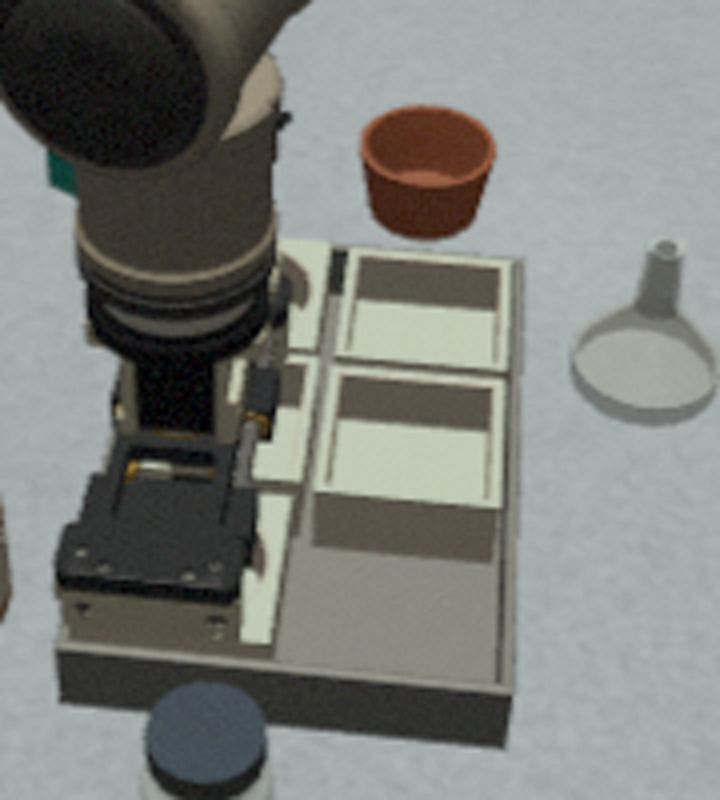

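{"api": "jog_arm", "payload": {"plan": [0,0,0,0,0.1,0,-0.6,0,0,0,0,0.1,0,-0.6,0,0,0,0,0.1,0,-0.6,0,0,0,-3,0.1,0,-0.6,0,0,0,-6,0.1,0,-0.6,0,0,0,-10,0.1,0,-0.6,0,0,0,-15,0.1,0,-0.6,0,0,0,-18,-1,3,-0.6,0,0,0,-18,-3,8,-0.6,0,0,0,-18,-5,12,-0.6]}}

```text
time: 18.4
tool_pos: [0.4466, -0.2329, 0.2122]
tool_rot: [1.028, 1.568, -0.674]
contact_force: [-0.1, -0.7, -1.0]
opening: 0.0183
```

{"api": "jog_arm", "payload": {"plan": [0,0,0,0,-3,4,-0.6,0,0,0,0,-6,8,-0.6,0,0,0,0,-9,12,-0.6,0,0,0,0,-12,16,-0.6,0,0,0,0,-14,20,-0.6,0,0,0,0,-14,20,-0.6,0,0,0,0,-14,20,-0.6,0,0,0,0,-14,20,-0.6]}}

```text
time: 19.2
tool_pos: [0.2817, -0.4104, 0.2108]
tool_rot: [-3.012, 1.57, 1.568]
contact_force: [-1.1, -0.5, -0.5]
opening: 0.0179
```

```bash
python3 -c "
from h import *
tl();snap('top','t2',s=1.5);
im=cv2.cvtColor(np.load('pics/t2.npy'),cv2.COLOR_RGB2BGR)
cv2.imwrite('pics/t2c.png',cv2.resize(im[115:250,200:380],None,fx=4.4,fy=4.4,interpolation=cv2.INTER_CUBIC))"
```

```text
[-239.  -412.9  210.7] F [-1.1 -0.5 -0.5] open 17.9 t 19.2
```

View pics/t2.png

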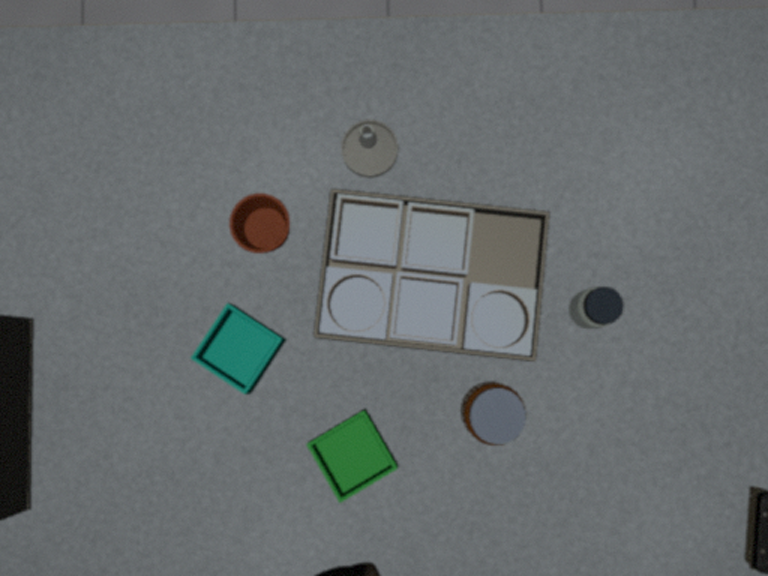

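View pics/t2c.png

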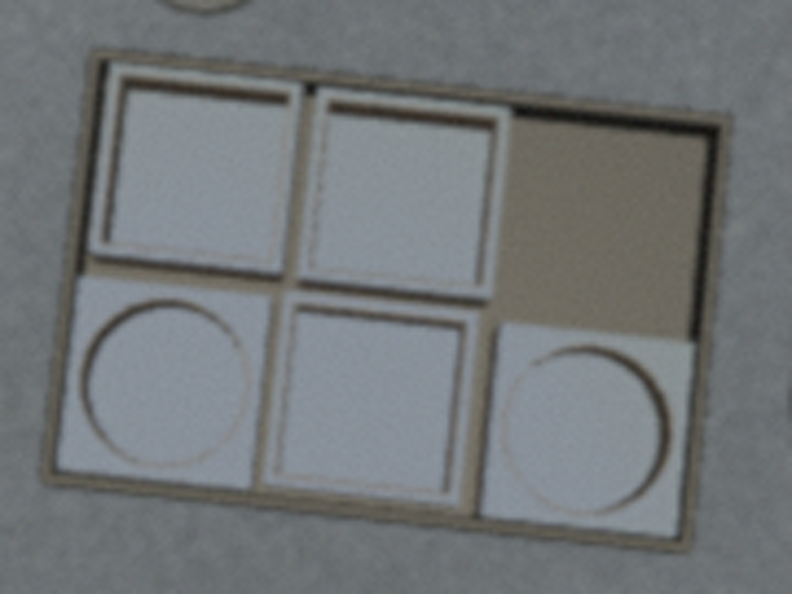

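```bash
python3 - <<'E'
from h import *
n=np.load("tray.npz");d=cams.read_camera("top")
c=lambda u,v:(200+(u+.5)/4.4-.5,115+(v+.5)/4.4-.5)
for p in [[(78,275),(274,294),(252,488),(56,470)],[(500,322),(694,340),(676,535),(482,516)]]:
    w=np.mean([ray(d,*c(*q),.046) for q in p],0);print(n["R"].T@(w[:2]-n["t"])*1000)
a=np.load("pics/t0.npy").astype(int);b=np.load("pics/t2.npy").astype(int)
print([int(np.abs(a-b)[y0:y1,x0:x1].mean()) for x0,y0,x1,y1 in [(150,125,197,172),(225,77,268,120),(380,187,420,222),(305,250,355,300)]])
snap('side','s11',s=1.5)
E
```

```text
[-49.16303535  96.45864079]
[-49.3075828  -95.09332348]
[2, 1, 1, 1]
```

View pics/s11.png

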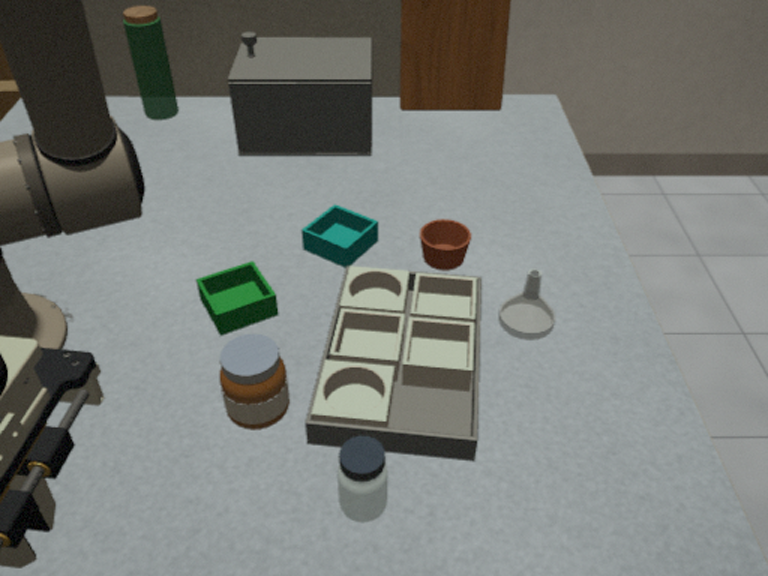

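All tubs lie flat, and both round tubs sit in their corners. The bystanders look unmoved and the arm is clear, so I'm handing in.

```bash
python3 -c "
from cell import robot
print(robot.hand_in())"
```

```text
the job is handed in; nothing more can be done
None
```

Both round-well tubs are now in the front corner places, and the job was handed in at about 19 s of the 72 s allowed. It took six slides. For each one I spread the fingers inside a tub's well and slid it along the tray floor.

| Tub | Measured centre in the tray frame (mm) | Place centre (mm) | Offset (x, y) |
|---|---|---|---|
| Front left | (-49.2, 96.5) | (-47.5, 95) | about 2, 2 mm |
| Front right | (-49.3, -95.1) | (-47.5, -95) | about 2, 0 mm |

- **Accuracy:** my tray fit was off by 2–3 mm at its corners, so the measured positions are only that good. That is still well inside the 12 mm allowed.
- **Tubs and bystanders:** the last pictures show all five tubs lying flat. The jars, ramekin and funnel look unchanged from the first picture.
- **Forces:** the readings at the ends of the moves reached about 12 N at most. The arm ended well clear of everything.
- **Corrected on the way:** on the first slide the tub stopped a few millimetres short because the fingers sat loosely in its well. I pushed it on into line before continuing.

No check failed in the end.

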